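# Unlock the sprung plate clamp and hold its jaw open at the mark

## Task

Open the sprung plate clamp on the bench for the next etching plate: turn its red locking knob clockwise to the stop so that its cross-bar lines up with the slot, lift it out and put it in the white tray. Then pull the jaw out by its blue handle against the spring until its white index is level with the red length marker, and keep it there: finish while still holding the handle at the mark. Leave the ink tin, the jar and the brush where they are.

Things in the scene. Friction and masses are not known exactly. Their poses are not given: they have to be found in the camera images.
- clamp: The plate clamp, fixed to the bench: a plywood board 12 mm thick spanning x -155 to 235, y -120 to 45 mm, with an aluminium tube, a grey lock block and a white scale. Origin: on the bench, under the axis of the lock block and knob. Its x axis is the direction in which the rod is pulled out, z up. A fixed dark fence 34 mm high stands at x 37 to 47, y -90 to -14 mm.
- slot (a point): Centre of the slot in the steel top plate of the grey lock block (52 x 52 mm, top 72 mm above the bench). The slot, 30 x 14 mm, lies along the clamp's x axis. The knob's cross-bar passes when turned clockwise until its wing is parallel with that axis (within 10 degrees; the stop is some 5 degrees beyond); it then lifts straight up, free after 42 mm. It turns easily.
- knob_grip (a point): Centre of the wing grip of the loose red locking knob (80 g), 97 mm above the bench when locked. Wing 38 mm long (this x axis), 14 thick (y), 33 tall (z). A shaft 10 mm across reaches 64 mm below this point; a cross-bar 27 x 7 x 7 mm on it, parallel to the wing, is caught under the slot. Starts 55 to 80 degrees anticlockwise (from above) of the clamp's x axis. While in, its pin blocks the rod.
- tray_in (a point): Centre of the inner floor (5 mm above the bench) of the fixed, white, open tray, 180 x 180 mm outside, walls 5 mm thick, 25 mm high.
- rod_handle (a point): Centre of the grip of the blue upright handle post on the end of the sliding rod: a cylinder 22 mm across, its top 22 mm above this point and 105 mm above the bench, clear all round down to 36 mm above the bench; at rest 100 mm from the knob's axis along the clamp's x. A dark steel jaw (12 mm thick, top 36 mm above the bench) runs from its foot 80 mm towards the clamp's -y.
- rod_index (a point): End of the white index tongue at the tip of the jaw, 31 mm above the bench. It moves with the handle (same clamp x as the handle).
- mark_top (a point): Top of the upright red length marker (4 mm thick, 20 mm wide with its foot, top 34 mm above the bench) set on the white scale beside the jaw's path; it is fixed. Its x axis is the pull direction. The rod is at its mark when the index has the same position along x as this point; 45 to 85 mm from the rest position.
- rod (a joint): How far the sliding rod is pulled out, m: 0 at rest, 0.11 at its end stop. A spring pulls it back with 6 N at 0, rising by 1 N per 10 mm; it returns to 0 when let go.
- tin: Bystander: closed steel ink tin, 72 mm across, 75 mm high; origin at the centre of its underside.
- jar: Bystander: amber glass jar with black lid, 68 mm across, 80 mm high; origin at the centre of its underside.
- brush: Bystander: flat brush lying on the bench, 200 mm long along its x axis, up to 30 mm wide, 14 mm thick; origin on its underside near its middle.
Mind the look-alikes: they are no part of the job. There is more than one size of the part that bears knob_grip; the job needs the largest.

How it is judged:
On the way, in this order (a step that is already met when the one before it is completed fails the run):
1. the knob is turned and lifted clear of the lock block (z of knob_grip in the frame of clamp above 0.14 m), for 0.1 s.
2. the knob lies in the tray and is let go (x of knob_grip in the frame of tray_in between -0.085 and 0.085 m and y of knob_grip in the frame of tray_in between -0.085 and 0.085 m and height (world z) of knob_grip below 0.08 m and contact force between the fingers and knob below 0.1 N and linear speed of knob below 0.03 m/s), for 0.2 s.
At the end, for the whole second after the job is handed in: The fingers hold the rod (contact over 4 N) still, with its index within 6 mm of the red marker along the pull direction, nothing else holding it; the knob lies in the tray, untouched (x of rod_index in the frame of mark_top between -0.006 and 0.006 m and velocity of joint rod between -0.01 and 0.01 m/s and contact force between the fingers and rod above 4 N and x of knob_grip in the frame of tray_in between -0.085 and 0.085 m and y of knob_grip in the frame of tray_in between -0.085 and 0.085 m and height (world z) of knob_grip below 0.08 m and contact force between the arm and knob below 0.1 N and contact force between rod and tin below 0.2 N and contact force between rod and jar below 0.2 N and contact force between rod and brush below 0.2 N and contact force between rod and knob below 0.2 N); the arm keeps its last pose, push and grip.
It fails at once if a bystander (tin) is moved more than 30 mm (distance of tin from where it was at the start of the episode above 0.03 m).
It fails at once if a bystander (jar) is moved more than 30 mm (distance of jar from where it was at the start of the episode above 0.03 m).
It fails at once if a bystander (brush) is moved more than 30 mm (distance of brush from where it was at the start of the episode above 0.03 m).
It also fails if it takes over 58 s, if anything falls off the work surface, if the arm or the gripper's body presses on something with over 40 N, if the wrist force passes 120 N, or if a joint passes its speed limit or range.

## Robot

A 6-joint arm with a two-finger parallel gripper is mounted at the origin on the work surface. World frame = base frame: x ahead of the robot, y to its left, z up, the work surface at z = 0. Lengths are in m, angles in rad, forces in N, time in s.
With the tool pointing down it reaches from about 0.35 to 0.775 m from the base axis. Payload 5.5 kg.
Tool frame: the origin (TCP) lies midway between the tips of the shut fingers; the grasp point (between the pads) lies 19 mm behind it; z points along the fingers, y is the line along which they close (so a half turn about z gives the same grasp; the last joint's range is limited). The gripper opens to 85 mm and grips with 20 to 120 N. Pads are 22 mm wide; open, the fingers measure 114 mm over their backs; the gripper's body (76 mm by 85 mm) begins 54 mm behind the grasp point. The pads swing forward as they close: fully open they stand 13 mm farther back than shut.
Start: joints at [-1.456, 0.313, 0.046, 1.304, 0, 1.431], TCP at [0.145, -0.556, 0.231] pointing down, gripper open.
Joint ranges: [-2.76, 2.76], [-0.86, 1.69], [-1.03, 1.26], [-2.2, 2.34], [-1.47, 1.5], [-3.14, 3.14]. Speed limits (rad/s): [2.57, 2.57, 3.14, 3.14, 3.14, 3.14].

## Interface

Orientations are given as a 3x3 rotation matrix whose columns are the frame's x, y, z axes.
In Python, from cell import manip, imaging gives the robot as it stands.
- The arm moves only by the tool apply_moves, never from a script. Its arguments are lists of equal length, an entry for each row: "hand": the finger opening in mm, from 0 to 85.4; "translation": the shift along the tool's x, y, z as a fraction of full scale, a list of three; "spin": the turn about the tool's z as a fraction of full scale. A call has 1 to 12 rows; each row is the pose to reach, as a shift and turn from the pose commanded when the call began, along the tool's axes at that moment; what a row does not reach only later rows make up. Full scale, the value 1, is 0.2 m for a shift and 2 rad for a turn. A row lasts 1/12 s, in which the tool goes at most 41.7 mm and 7.16 degrees, less where a joint would pass 70% of its speed; a pose out of reach is approached as far as the arm can. A call with a number of a shift or a turn outside -1 to 1 is refused whole. A call with a gripper value outside its range is refused whole. The fingers move at their own pace and stop on an object; "grip_force" is the grip in N (left out, the last holds). Time passes only in rows, so rows that repeat a pose let the fingers close. It gives the time, the measured TCP pose, the force, the opening and the grip force at its end, in the units of the state.
- manip.get_obs(): the state, without advancing time (a new reading comes with each control period).
- imaging.grab_frame(name): name is "scene" or "top" or "wrist"; returns a dict with "color" (400x640x3 uint8, blue, green, red), "fx", "fy", "cx", "cy" (pixels), "xyz" and "rotation" of the camera in the world; the wrist camera has in their place "hand_eye" (4x4, takes a point from camera to tool coordinates, whose origin is the TCP and whose axes are the flange's). Camera axes: x right, y up, looking along -z (the intrinsics and any distortion apply to the point x, -y, -z); pixel columns grow to the right and rows downward; lengths in m; the calibration is good to about 2 mm. The wrist camera is an equidistant fisheye: a pixel r from the principal point sees the ray r / f radians off the axis. A picture is of the moment at which its call begins: read the wrist's pose just before it. There is no depth.
- manip.close_job(): hands the job in; it is judged then, once.
The state is a dict: "clock": time; "q": joint angles; "qvel": joint speeds; "joint_torque": joint torques, N m; "tcp_pos": TCP position; "tool_rot": TCP orientation; "contact_force": force on the tool from outside, world axes, zero at the start; "moment": the same for the moment, N m; "finger_gap": finger opening in m; "grip_force": force on a finger pad.
Only numpy, scipy, OpenCV 4.12 (cv2) and the standard library are available. Lean on these libraries where they do the work, as an engineer would, in place of code of your own. Each camera call takes 0.05 s, during which the arm holds its last target. There are 200 camera calls.

## Working session

There is one attempt and no reset: what is moved stays moved. The work goes in short steps, Python scripts to look and compute and a tool call to move; the robot and the scene stay as the last step left them, time stands still between calls to the robot, and variables do not carry over. Pictures are saved under pics/ and viewed, at most 10 in all, crops included, and the job is handed in when it is done.

Besides the shell and the picture viewer there is one more tool, called after "Request:" as a command line: name --pt "numbers of a row" for each row, then --argument value for the rest. apply_moves: Moves the arm, as the interface text tells. Its arguments: {"type":"object","properties":{"hand":{"type":"array"},"translation":{"type":"array"},"spin":{"type":"array"},"grip_force":{"type":"number"}},"required":["hand","translation","spin"]}

```bash
mkdir -p pics; ls
cat > h.py <<'E'
import numpy as np, cv2
from cell import manip, imaging
def cam(n):
    f=imaging.grab_frame(n); return f
def px2w(f,u,v,z):
    d=np.array([(u-f["cx"])/f["fx"],-(v-f["cy"])/f["fy"],-1.0]); d=np.array(f["rotation"])@d; c=np.array(f["xyz"])
    return c+d*(z-c[2])/d[2]
def w2px(f,p):
    q=np.array(f["rotation"]).T@(np.array(p)-np.array(f["xyz"])); return f["cx"]+f["fx"]*q[0]/-q[2], f["cy"]-f["fy"]*q[1]/-q[2]
E
python3 - <<'E'
from h import *
import pickle
for n in("scene","top"):
    f=cam(n); cv2.imwrite(f"pics/{n}.png",f["color"]); pickle.dump(f,open(n+".pkl","wb"))
    print({k:v for k,v in f.items() if k!="color"})
E
```

```text
pics
{'fx': 391.9851254468151, 'fy': 391.9851254468151, 'cx': 329.9413529537421, 'cy': 200.09339467639538, 'xyz': array([1.06967434, 0.56049731, 0.54587311]), 'rotation': array([[-0.71574871, -0.39466461,  0.57614549],
       [ 0.69802817, -0.37895235,  0.60757862],
       [-0.02145809,  0.8370394 ,  0.54672167]])}
{'fx': 460.1917451980413, 'fy': 460.1917451980413, 'cx': 323.10695785170884, 'cy': 194.2346875345389, 'xyz': array([0.49397506, 0.02259513, 1.27513991]), 'rotation': array([[-0.01413463,  0.99805808, -0.06066537],
       [-0.99981699, -0.01488964, -0.01201152],
       [-0.01289148,  0.06048449,  0.99808589]])}
```

View pics/scene.png

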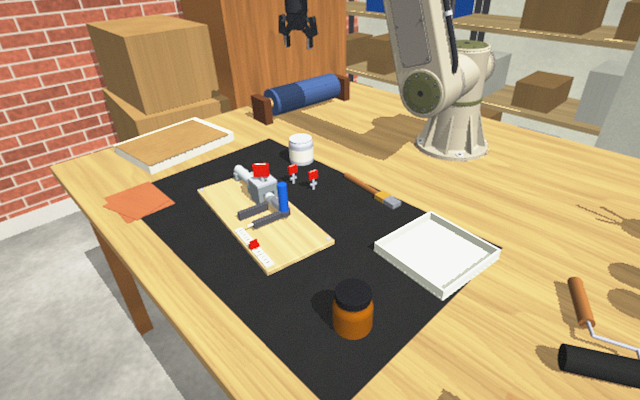

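View pics/top.png

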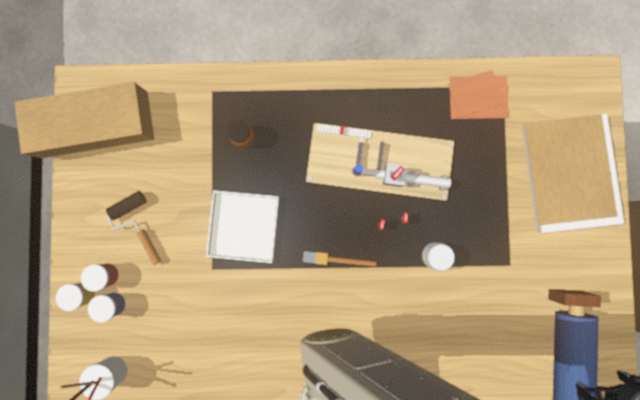

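The scene shows the lock block with its red knob at scene px (262,170), two smaller loose red knobs at (293,172) and (313,178), and the marker at (253,244), which is also red. In the top view:
- **Wanted knob:** (397,172), in the lock block.
- **Look-alikes:** the loose knobs at (382,224) and (405,217), and the marker at (342,130).
- **Handle:** (359,170).
- **Tray:** (244,227).

I choose the knob in the block and check it in a close crop.

Run:
```python
from h import *
a=cv2.imread("pics/top.png")[115:205,300:460]; a=cv2.resize(a,None,fx=5,fy=5,interpolation=cv2.INTER_CUBIC); cv2.imwrite("pics/tc.png",a)
```

```text
(no output)
```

View pics/tc.png

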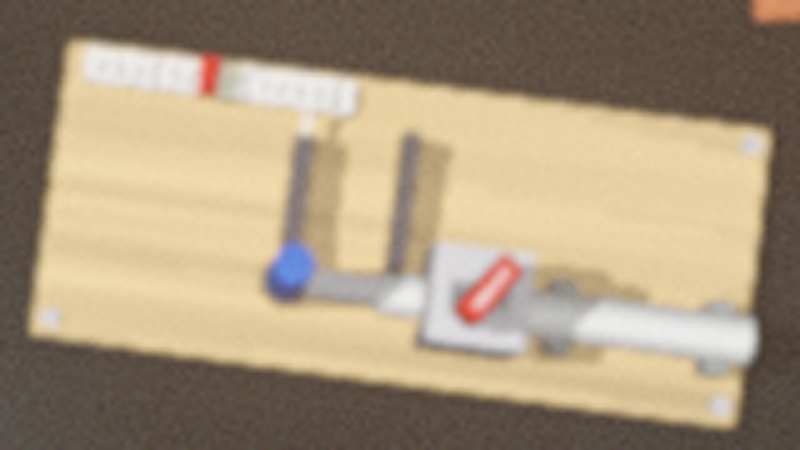

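The crop confirms the choice: the red wing on the steel top plate runs from crop (468,315) to (510,262). The handle top is at (292,268), the index at (307,120) and the marker at (212,75).

Run:
```python
from h import *
import pickle
f=pickle.load(open("top.pkl","rb")); s=pickle.load(open("scene.pkl","rb"))
P=lambda x,y,z: px2w(f,300+x/5,115+y/5,z)
np.set_printoptions(precision=4,suppress=True)
c=[P(*q,.012) for q in((70,38),(772,128),(737,430),(30,335))]
# clamp coords: (235,-120),(-155,-120),(-155,45),(235,45)
L=np.array([(.235,-.12),(-.155,-.12),(-.155,.045),(.235,.045)]);W=np.array(c)[:,:2]
Lc=L-L.mean(0);Wc=W-W.mean(0);th=np.arctan2((Lc[:,0]*Wc[:,1]-Lc[:,1]*Wc[:,0]).sum(),(Lc*Wc).sum())
R=np.array([[np.cos(th),-np.sin(th)],[np.sin(th),np.cos(th)]]);o=W.mean(0)-R@L.mean(0)
print("clamp",o,np.degrees(th),"resid",(W-(L@R.T+o)))
C=lambda p:R.T@(p[:2]-o)
for n,p in dict(knob=P(490,288,.1135),k1=P(468,315,.1135),k2=P(510,262,.1135),handle=P(292,268,.105),index=P(307,120,.031),mark=P(212,72,.034),blk=P(480,297,.072)).items(): print(n,p,C(p))
a=P(510,262,.11)-P(468,315,.11);print("wing deg",np.degrees(np.arctan2(a[1],a[0])))
for n,(u,v),z in [("tray",(244,227),.02),("tin",(438,256),.075),("jar",(239,133),.08),("brush",(340,259),.01),("c1",(214,191),.025),("c2",(279,194),.025),("c3",(273,263),.025),("c4",(208,257),.025)]: print(n,px2w(f,u,v,z))
print("scene check: knob top",px2w(s,261,166,.1135),"marker",px2w(s,253,241,.034),"handle",px2w(s,283,183,.105))
o=manip.get_obs();print(o["tcp_pos"],o["tool_rot"],o["clock"])
```

```text
clamp [ 0.6161 -0.1551] 81.57015715945705 resid [[ 0.0011  0.0005]
 [ 0.0015 -0.0006]
 [-0.0018 -0.0004]
 [-0.0008  0.0005]]
knob [ 0.6166 -0.1537  0.1135] [ 0.0014 -0.0003]
k1 [ 0.6031 -0.1423  0.1135] [0.0107 0.0148]
k2 [ 0.6297 -0.1642  0.1135] [-0.007  -0.0147]
handle [ 0.6293 -0.0544  0.105 ] [0.1016 0.0017]
index [ 0.7188 -0.0689  0.031 ] [ 0.1003 -0.089 ]
mark [ 0.7455 -0.0175  0.034 ] [ 0.1551 -0.1078]
blk [ 0.6163 -0.1547  0.072 ] [ 0.0004 -0.0001]
wing deg -39.3945733944933
tray [0.484  0.2547 0.02  ]
tin [ 0.4026 -0.2575  0.075 ]
jar [0.7312 0.2558 0.08  ]
brush [ 0.3931 -0.0058  0.01  ]
c1 [0.5833 0.3355 0.025 ]
c2 [0.5724 0.1578 0.025 ]
c3 [0.3859 0.1756 0.025 ]
c4 [0.4043 0.3518 0.025 ]
scene check: knob top [ 0.624  -0.1415  0.1135] marker [ 0.7491 -0.0125  0.034 ] handle [ 0.6288 -0.0541  0.105 ]
[ 0.1449 -0.556   0.2305] [[ 0.9677  0.252  -0.0002]
 [ 0.252  -0.9677  0.0016]
 [ 0.0002 -0.0016 -1.    ]] 0.1
```

Request:
apply_moves --hand '[60,60,60,60,60,60,60]' --pt "1 -0.48 0" --pt "1 -0.48 0" --pt "1 -0.48 0" --pt "1 -0.48 0" --pt "1 -0.48 0" --pt "1 -0.48 0" --pt "1 -0.48 0" --spin '[0,0,0,0,0,0,0]'

```text
clock: 0.68
tcp_pos: [0.3165, -0.4103, 0.2311]
tool_rot: [[0.966, 0.257, 0.0], [0.257, -0.966, 0.001], [0.0, -0.001, -1.0]]
contact_force: [-0.6, 0.5, 0.0]
finger_gap: 0.0599
grip_force: 0.0
```

Request:
apply_moves --hand '[60,60,60,60,60,60,60]' --pt "1 -0.48 0" --pt "1 -0.48 0" --pt "1 -0.48 0" --pt "1 -0.48 0" --pt "1 -0.48 0" --pt "1 -0.48 0" --pt "1 -0.48 0" --spin '[0,0,0,0,0,0,0]'

```text
clock: 1.27
tcp_pos: [0.4853, -0.2684, 0.2307]
tool_rot: [[0.967, 0.256, -0.0], [0.256, -0.967, 0.0], [-0.0, -0.0, -1.0]]
contact_force: [-0.1, 0.1, -0.7]
finger_gap: 0.0601
grip_force: 0.0
```

Request:
apply_moves --hand '[60,60,60,60,60,60,60,60,60,60,60,60]' --pt "0.785 -0.385 0" --pt "0.785 -0.385 0" --pt "0.785 -0.385 0" --pt "0.785 -0.385 0" --pt "0.785 -0.385 0" --pt "0.785 -0.385 0" --pt "0.785 -0.385 0" --pt "0.785 -0.385 0" --pt "0.785 -0.385 0" --pt "0.785 -0.385 0" --pt "0.785 -0.385 0" --pt "0.785 -0.385 0" --spin '[-0.74,-0.74,-0.74,-0.74,-0.74,-0.74,-0.74,-0.74,-0.74,-0.74,-0.74,-0.74]'

```text
clock: 2.27
tcp_pos: [0.6151, -0.1584, 0.2309]
tool_rot: [[-0.167, 0.986, -0.001], [0.986, 0.167, -0.001], [-0.0, -0.001, -1.0]]
contact_force: [-0.1, -0.2, -0.5]
finger_gap: 0.06
grip_force: 0.0
```

Request:
apply_moves --hand '[60,60,60,60,60,60,60,60]' --pt "0 0 0.2" --pt "0 0 0.2" --pt "0 0 0.2" --pt "0 0 0.2" --pt "0 0 0.2" --pt "0 0 0.2" --pt "0 0 0.2" --pt "0 0 0.2" --spin '[-0.36,-0.36,-0.36,-0.36,-0.36,-0.36,-0.36,-0.36]'

```text
clock: 2.93
tcp_pos: [0.6154, -0.1577, 0.191]
tool_rot: [[-0.77, 0.638, -0.001], [0.638, 0.77, -0.0], [0.0, -0.001, -1.0]]
contact_force: [-0.5, -0.3, 0.6]
finger_gap: 0.06
grip_force: 0.0
```

```bash
cat >> h.py <<'E'
def wrist():
    o=manip.get_obs(); f=imaging.grab_frame("wrist"); f["o"]=o
    H=np.array(f["hand_eye"]); T=np.eye(4); T[:3,:3]=o["tool_rot"]; T[:3,3]=o["tcp_pos"]; f["T"]=T@H; return f
def wpx2w(f,u,v,z):
    a=(u-f["cx"])/f["fx"]; b=(v-f["cy"])/f["fy"]; r=np.hypot(a,b)+1e-12; s=np.sin(r)/r
    d=f["T"][:3,:3]@np.array([a*s,-b*s,-np.cos(r)]); c=f["T"][:3,3]; return c+d*(z-c[2])/d[2]
def ww2px(f,p):
    q=f["T"][:3,:3].T@(np.array(p)-f["T"][:3,3]); x,y,z=q[0],-q[1],-q[2]; h=np.hypot(x,y)+1e-12; r=np.arctan2(h,z)
    return f["cx"]+f["fx"]*r*x/h, f["cy"]+f["fy"]*r*y/h
def plan(x,y,z,yaw):
    o=manip.get_obs(); R=np.array(o["tool_rot"]); d=R.T@(np.array([x,y,z])-o["tcp_pos"]); y0=np.arctan2(R[1,0],R[0,0])
    dy=np.angle(np.exp(1j*(np.radians(yaw)-y0))); print("shift",np.round(d/.2,3),"spin",round(-dy/2,3),"yaw",round(np.degrees(y0),1),"t",o["clock"])
E
python3 - <<'E'
from h import *
import pickle
f=wrist(); pickle.dump(f,open("w1.pkl","wb")); cv2.imwrite("pics/w1.png",f["color"])
print(f["fx"],f["cx"],f["cy"],f["hand_eye"],f["o"]["tcp_pos"]); print(ww2px(f,(.6161,-.1551,.1135)))
E
```

```text
309.70691628693146 320.0184613295965 200.90638135582307 [[-3.76948626e-04  9.62761887e-01  2.70350525e-01  6.81254949e-02]
 [ 9.99999722e-01  5.36821754e-04 -5.17413472e-04 -4.71347425e-04]
 [-6.43276014e-04  2.70350255e-01 -9.62761822e-01 -1.42625156e-01]
 [ 0.00000000e+00  0.00000000e+00  0.00000000e+00  1.00000000e+00]] [ 0.61537143 -0.15767775  0.19102347]
(np.float64(323.8712496605185), np.float64(207.70859665362832))
```

View pics/w1.png

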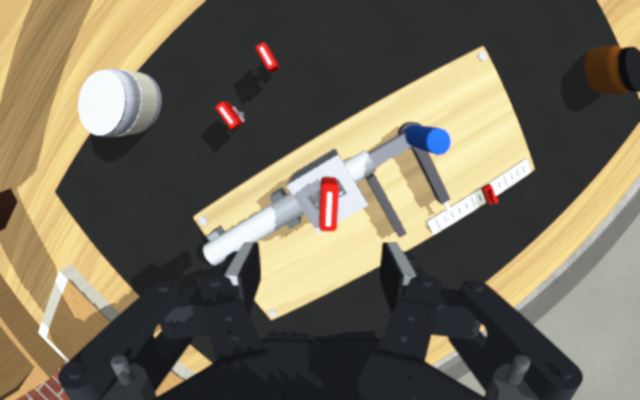

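The wrist view shows the wing from (329,180) to (329,229), nearly vertical and so along tool x. The handle top is at (434,140), the index end at (447,204) and the marker at (490,194).

Run:
```python
from h import *
import pickle
f=pickle.load(open("w1.pkl","rb")); np.set_printoptions(precision=4,suppress=True)
th=np.radians(81.57);R=np.array([[np.cos(th),-np.sin(th)],[np.sin(th),np.cos(th)]]);C=lambda p:R.T@(p[:2]-np.array([.6161,-.1551]))
for n,u,v,z in (("k1",330,181,.1135),("k2",328,229,.1135),("kc",329,205,.1135),("handle",438,140,.105),("idx",447,204,.031),("mark",489,191,.034)):
    p=wpx2w(f,u,v,z);print(n,p,C(p))
a=wpx2w(f,330,181,.11)-wpx2w(f,328,229,.11);print(np.degrees(np.arctan2(a[1],a[0])))
plan(.6165,-.154,.082,140.6)
```

```text
k1 [ 0.6033 -0.1388  0.1135] [0.0143 0.0151]
k2 [ 0.6312 -0.1634  0.1135] [-0.006  -0.0161]
kc [ 0.6169 -0.1508  0.1135] [ 0.0043 -0.0002]
handle [ 0.6326 -0.0542  0.105 ] [ 0.1023 -0.0015]
idx [ 0.7181 -0.0654  0.031 ] [ 0.1037 -0.0878]
mark [ 0.738  -0.0168  0.034 ] [ 0.1547 -0.1003]
138.52061376235736
shift [0.007 0.016 0.545] spin -0.002 yaw 140.4 t 2.9833
```

Request:
apply_moves --hand '[60,60,60,60,60,60,20,10,8,8,8,8]' --pt "0.007 0.02 0.15" --pt "0.007 0.02 0.3" --pt "0.007 0.02 0.45" --pt "0.007 0.02 0.545" --pt "0.007 0.02 0.545" --pt "0.007 0.02 0.545" --pt "0.007 0.02 0.545" --pt "0.007 0.02 0.545" --pt "0.007 0.02 0.545" --pt "0.007 0.02 0.545" --pt "0.007 0.02 0.545" --pt "0.007 0.02 0.545" --spin '[0,0,0,0,0,0,0,0,0,0,0,0]' --grip_force 40

```text
clock: 3.98
tcp_pos: [0.6186, -0.1522, 0.084]
tool_rot: [[-0.773, 0.634, 0.003], [0.634, 0.773, -0.001], [-0.003, 0.001, -1.0]]
contact_force: [0.3, -0.6, 7.3]
finger_gap: 0.013
grip_force: 40.2
```

Request:
apply_moves --hand '[8,8,8,8,8,8,8,8,8,8,8,8]' --pt "0 0 0" --pt "0 0 0" --pt "0 0 0" --pt "0 0 0" --pt "0 0 0" --pt "0 0 0" --pt "0 0 0" --pt "0 0 0" --pt "0 0 0" --pt "0 0 0" --pt "0 0 0" --pt "0 0 0" --spin '[0.05,0.1,0.15,0.2,0.25,0.3,0.35,0.4,0.45,0.5,0.53,0.53]'

```text
clock: 4.98
tcp_pos: [0.6188, -0.1522, 0.084]
tool_rot: [[0.178, 0.984, 0.003], [0.984, -0.178, -0.001], [-0.001, 0.003, -1.0]]
contact_force: [0.7, -0.6, 5.9]
finger_gap: 0.0133
grip_force: 40.2
```

Run:
```python
from h import *
o=manip.get_obs(); print(o["moment"],o["contact_force"],o["tcp_pos"]);plan(.6165,-.154,.082,81.6-5)
```

```text
[-0.03282928  0.01242959 -0.0428538 ] [ 0.70890919 -0.64942268  5.89459266] [ 0.61883767 -0.15222839  0.08403744]
shift [-0.011 -0.01   0.01 ] spin 0.028 yaw 79.8 t 4.9833
```

Request:
apply_moves --hand '[8,8,8,8,8,8,8]' --pt "0 0 0" --pt "0 0 0" --pt "0 0 -0.03" --pt "0 0 -0.06" --pt "0 0 -0.09" --pt "0 0 -0.12" --pt "0 0 -0.12" --spin '[0.028,0.028,0.028,0.028,0.028,0.028,0.028]'

```text
clock: 5.57
tcp_pos: [0.6176, -0.1518, 0.1077]
tool_rot: [[0.23, 0.973, 0.0], [0.973, -0.23, -0.0], [-0.0, 0.001, -1.0]]
contact_force: [-0.1, 0.5, -0.9]
finger_gap: 0.0133
grip_force: 39.6
```

Request:
apply_moves --hand '[8,8,8,8,8,8,8]' --pt "0 0 -0.1" --pt "0 0 -0.2" --pt "0 0 -0.3" --pt "0 0 -0.4" --pt "0 0 -0.5" --pt "0 0 -0.55" --pt "0 0 -0.55" --spin '[0,0,0,0,0,0,0]'

```text
clock: 6.15
tcp_pos: [0.6184, -0.1521, 0.2189]
tool_rot: [[0.23, 0.973, 0.003], [0.973, -0.23, -0.001], [-0.001, 0.004, -1.0]]
contact_force: [0.8, -0.6, -0.7]
finger_gap: 0.0133
grip_force: 40.2
```

Run:
```python
from h import *
f=wrist(); a=f["color"]; s=cam("scene")["color"][80:240,180:380]
cv2.imwrite("pics/w2.png",np.hstack([a[150:310,220:420],s]).repeat(2,0).repeat(2,1)); plan(.486,.255,.218,76)
```

```text
shift [ 1.828 -1.106 -0.011] spin 0.006 yaw 76.7 t 6.25
```

View pics/w2.png

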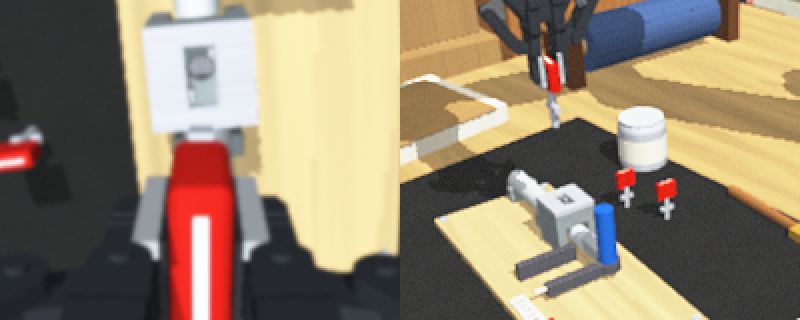

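The knob is clear of the block: the slot is empty at (200,65) and the knob is in the fingers at (550,80). Next I carry it to the tray.

Request:
apply_moves --hand '[8,8,8,8,8,8,8]' --pt "0.15 -0.09 0" --pt "0.3 -0.18 0" --pt "0.45 -0.27 0" --pt "0.6 -0.37 0" --pt "0.75 -0.46 0" --pt "0.91 -0.55 0" --pt "0.91 -0.55 0" --spin '[0,0,0,0,0,0,0]'

```text
clock: 6.83
tcp_pos: [0.5487, 0.056, 0.2145]
tool_rot: [[0.224, 0.975, -0.005], [0.975, -0.224, 0.002], [0.001, -0.006, -1.0]]
contact_force: [0.1, -1.3, 0.2]
finger_gap: 0.0134
grip_force: 40.2
```

Request:
apply_moves --hand '[8,8,8,8,8,8,8,8]' --pt "0.15 -0.09 0" --pt "0.3 -0.18 0" --pt "0.45 -0.27 0" --pt "0.6 -0.37 0" --pt "0.75 -0.46 0" --pt "0.91 -0.55 0" --pt "0.91 -0.55 0" --pt "0.91 -0.55 0" --spin '[0,0,0,0,0,0,0,0]'

```text
clock: 7.5
tcp_pos: [0.4857, 0.2542, 0.2145]
tool_rot: [[0.226, 0.974, -0.003], [0.974, -0.226, -0.001], [-0.002, -0.002, -1.0]]
contact_force: [0.3, -0.5, -0.5]
finger_gap: 0.0136
grip_force: 40.2
```

Request:
apply_moves --hand '[8,8,8,8,8,8,8,8,20,50,80,80]' --pt "0 0 0.12" --pt "0 0 0.24" --pt "0 0 0.36" --pt "0 0 0.48" --pt "0 0 0.6" --pt "0 0 0.7" --pt "0 0 0.77" --pt "0 0 0.77" --pt "0 0 0.77" --pt "0 0 0.77" --pt "0 0 0.77" --pt "0 0 0.77" --spin '[0,0,0,0,0,0,0,0,0,0,0,0]'

```text
clock: 8.5
tcp_pos: [0.4883, 0.2531, 0.0635]
tool_rot: [[0.23, 0.973, 0.002], [0.973, -0.23, 0.001], [0.001, 0.002, -1.0]]
contact_force: [0.4, 1.3, -0.3]
finger_gap: 0.0554
grip_force: 0.0
```

Request:
apply_moves --hand '[80,80,80,80,80,80,80,80,80,80]' --pt "0 0 0" --pt "0 0 0" --pt "0 0 0" --pt "0 0 -0.15" --pt "0 0 -0.3" --pt "0 0 -0.45" --pt "0 0 -0.6" --pt "0 0 -0.75" --pt "0 0 -0.77" --pt "0 0 -0.77" --spin '[0,0,0,0,0,0,0,0,0,0]'

```text
clock: 9.33
tcp_pos: [0.4887, 0.2537, 0.2189]
tool_rot: [[0.23, 0.973, 0.005], [0.973, -0.23, 0.002], [0.003, 0.005, -1.0]]
contact_force: [0.6, 0.0, -1.3]
finger_gap: 0.0799
grip_force: 0.0
```

Run:
```python
from h import *
f=wrist(); cv2.imwrite("pics/w3.png",f["color"]); print([ww2px(f,(.486,.255,.005))])
# handle: clamp (0.100,0) , midpoint approach
o=np.array([.6165,-.1545]);th=np.radians(81.57);h=o+.1005*np.array([np.cos(th),np.sin(th)]);print(h);plan(*h,.2145,171.6)
```

```text
[(np.float64(316.5157767151134), np.float64(174.55975946975755))]
[ 0.6312334  -0.05508583]
shift [-1.336  1.053  0.013] spin -0.828 yaw 76.7 t 9.3833
```

View pics/w3.png

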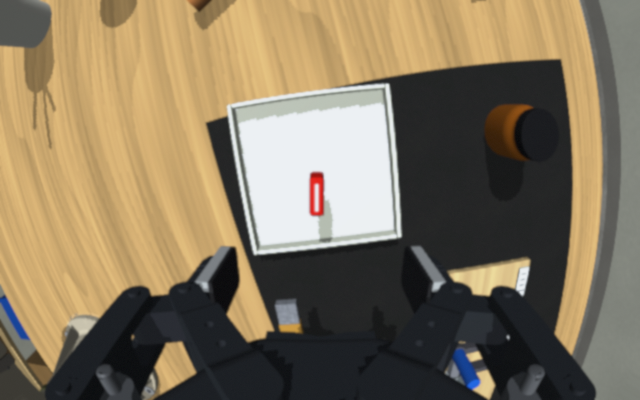

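The knob stands in the tray, inside the walls, at (317,195). Now to the handle.

Request:
apply_moves --hand '[70,70,70,70,70,70,70]' --pt "-0.13 0.1 0" --pt "-0.26 0.2 0" --pt "-0.4 0.31 0" --pt "-0.53 0.42 0" --pt "-0.67 0.53 0" --pt "-0.67 0.53 0" --pt "-0.67 0.53 0" --spin '[0,0,0,0,0,0,0]'

```text
clock: 9.97
tcp_pos: [0.559, 0.0965, 0.2138]
tool_rot: [[0.233, 0.972, -0.004], [0.972, -0.233, -0.0], [-0.001, -0.004, -1.0]]
contact_force: [-0.6, 0.6, -0.2]
finger_gap: 0.0699
grip_force: 0.0
```

Request:
apply_moves --hand '[70,70,70,70,70,70,70,70,70,70,70,70]' --pt "-0.13 0.1 0" --pt "-0.26 0.2 0" --pt "-0.4 0.31 0" --pt "-0.53 0.42 0" --pt "-0.67 0.53 0" --pt "-0.67 0.53 0" --pt "-0.67 0.53 0" --pt "-0.67 0.53 0" --pt "-0.67 0.53 0" --pt "-0.67 0.53 0" --pt "-0.67 0.53 0" --pt "-0.67 0.53 0" --spin '[-0.06,-0.12,-0.18,-0.24,-0.3,-0.36,-0.42,-0.48,-0.54,-0.6,-0.66,-0.72]'

```text
clock: 10.97
tcp_pos: [0.6309, -0.0546, 0.2147]
tool_rot: [[-0.938, 0.348, -0.003], [0.348, 0.938, 0.001], [0.003, -0.0, -1.0]]
contact_force: [0.7, -0.3, -0.2]
finger_gap: 0.0703
grip_force: 0.0
```

Run:
```python
from h import *
plan(.6312,-.055,.170,171.6)
```

```text
shift [-0.003 -0.001  0.224] spin -0.104 yaw 159.7 t 10.9667
```

Request:
apply_moves --hand '[70,70,70,70]' --pt "0 0 0.11" --pt "0 0 0.22" --pt "0 0 0.22" --pt "0 0 0.22" --spin '[-0.05,-0.104,-0.104,-0.104]'

```text
clock: 11.3
tcp_pos: [0.63, -0.0548, 0.1702]
tool_rot: [[-0.988, 0.156, -0.005], [0.156, 0.988, 0.001], [0.005, 0.0, -1.0]]
contact_force: [0.6, 0.5, 0.7]
finger_gap: 0.0701
grip_force: 0.0
```

Run:
```python
from h import *
import pickle
f=wrist(); pickle.dump(f,open("w4.pkl","wb")); cv2.imwrite("pics/w4.png",cv2.resize(f["color"][100:300,200:460],None,fx=3,fy=3)); print(ww2px(f,(.6312,-.055,.105)))
plan(.6312,-.055,.066,171.6)
```

```text
(np.float64(320.72350988033355), np.float64(216.64855517425525))
shift [-0.001  0.002  0.529] spin -0.005 yaw 171.0 t 11.35
```

View pics/w4.png

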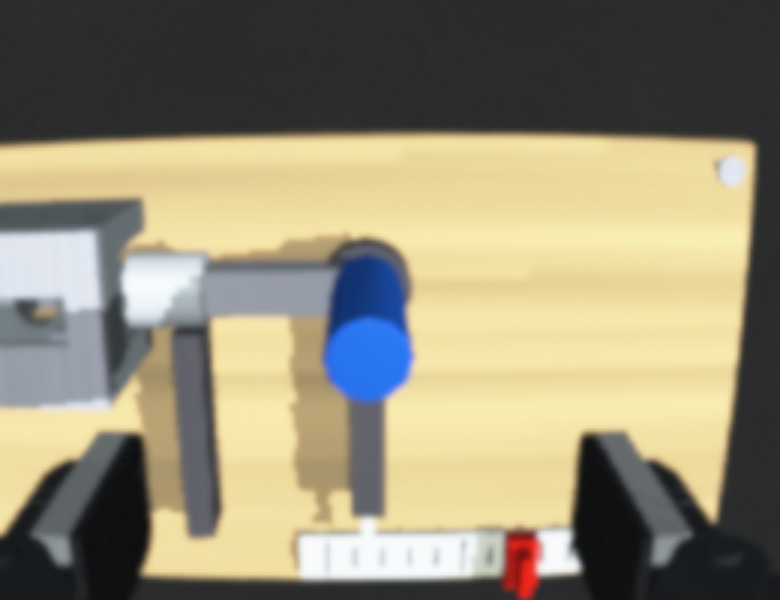

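The handle top is at crop (368,358), centred between the open fingers. The index end is at (368,520) and the marker at about (523,570).

Request:
apply_moves --hand '[70,70,70,70,70,70,35,20,16,16,16,16]' --pt "0 0.003 0.13" --pt "0 0.003 0.26" --pt "0 0.003 0.4" --pt "0 0.003 0.5" --pt "0 0.003 0.53" --pt "0 0.003 0.53" --pt "0 0.003 0.53" --pt "0 0.003 0.53" --pt "0 0.003 0.53" --pt "0 0.003 0.53" --pt "0 0.003 0.53" --pt "0 0.003 0.53" --spin '[0,0,0,0,0,0,0,0,0,0,0,0]' --grip_force 60

```text
clock: 12.35
tcp_pos: [0.6337, -0.0537, 0.0686]
tool_rot: [[-0.988, 0.153, 0.005], [0.153, 0.988, 0.004], [-0.004, 0.004, -1.0]]
contact_force: [1.3, 7.5, 4.8]
finger_gap: 0.0206
grip_force: 58.3
```

Run:
```python
from h import *
import pickle
f=pickle.load(open("w4.pkl","rb")); np.set_printoptions(precision=4,suppress=True)
th=np.radians(81.57);R=np.array([[np.cos(th),-np.sin(th)],[np.sin(th),np.cos(th)]]);C=lambda p:R.T@(p[:2]-np.array([.6163,-.1548]))
for n,u,v,z in (("handle",368,358,.105),("idx",368,525,.031),("mtop",525,592,.034),("mfoot",522,545,.014)):
    p=wpx2w(f,200+u/3,100+v/3,z);print(n,p,C(p))
o=manip.get_obs();print(C(np.array(o["tcp_pos"])));d=R@[.053,0];print(np.array(o["tool_rot"]).T@[*d,0]/.2)
```

```text
handle [ 0.6334 -0.0539  0.105 ] [ 0.1023 -0.0021]
idx [ 0.7187 -0.0665  0.031 ] [ 0.1024 -0.0883]
mtop [ 0.7543 -0.0151  0.034 ] [ 0.1584 -0.116 ]
mfoot [ 0.7465 -0.0125  0.014 ] [ 0.1599 -0.108 ]
[ 0.1026 -0.0024]
[0.0016 0.265  0.0011]
```

Request:
apply_moves --hand '[16,16,16,16,16,16,16,16,16,16]' --pt "0 0.04 0" --pt "0 0.08 0" --pt "0 0.12 0" --pt "0 0.16 0" --pt "0 0.2 0" --pt "0 0.24 0" --pt "0 0.275 0" --pt "0 0.275 0" --pt "0 0.275 0" --pt "0 0.275 0" --spin '[0,0,0,0,0,0,0,0,0,0]'

```text
clock: 13.18
tcp_pos: [0.641, -0.0046, 0.0685]
tool_rot: [[-0.988, 0.156, 0.002], [0.156, 0.988, -0.005], [-0.003, -0.005, -1.0]]
contact_force: [-4.1, -10.8, 6.8]
finger_gap: 0.0206
grip_force: 59.2
```

Run:
```python
from h import *
import pickle
f=wrist(); pickle.dump(f,open("w5.pkl","wb"));t=cam("top");s=cam("scene");pickle.dump((t,s),open("ts5.pkl","wb"))
B=lambda i,k:cv2.resize(i,(400,300),interpolation=cv2.INTER_CUBIC)
u,v=w2px(t,(.735,-.015,.03));u1,v1=w2px(s,(.735,-.015,.03));u2,v2=ww2px(f,(.735,-.015,.03));out=[]
for im,(a,b) in((t["color"],(u,v)),(s["color"],(u1,v1)),(f["color"],(u2,v2))):
    a=int(min(max(a,34),606));b=int(min(max(b,26),374));print(a-33,b-25);out.append(cv2.resize(im[b-25:b+25,a-33:a+33],(396,300),interpolation=cv2.INTER_CUBIC))
out.append(cv2.resize(s["color"][100:300,170:434],(396,300)))
cv2.imwrite("pics/p5.png",np.vstack([np.hstack(out[:2]),np.hstack(out[2:])]))
```

```text
308 108
225 213
293 317
```

View pics/p5.png

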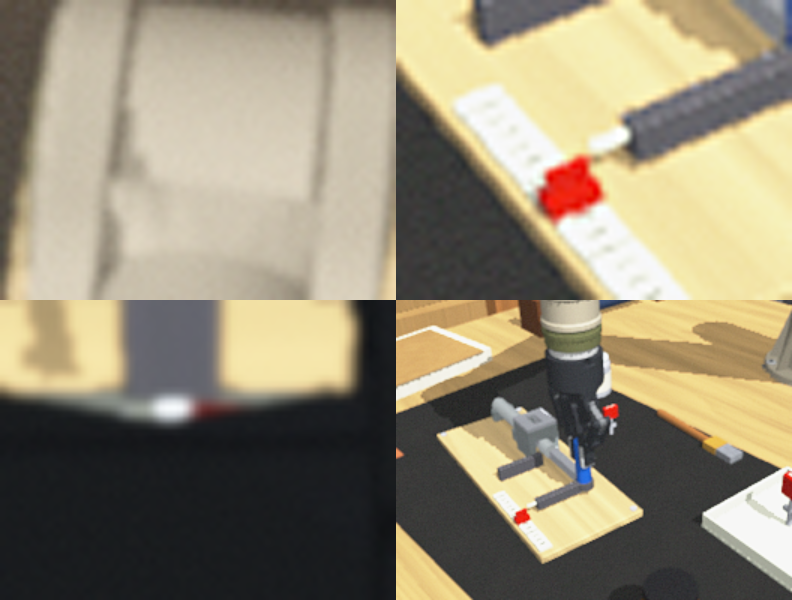

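The rod has followed by about 50 mm. In the scene crop the index end is at (592,153), still short of the red marker at (570,165). I'll refine this with red centroids.

Run:
```python
from h import *
import pickle
np.set_printoptions(precision=4,suppress=True)
th=np.radians(81.57);R=np.array([[np.cos(th),-np.sin(th)],[np.sin(th),np.cos(th)]]);C=lambda p:R.T@(p[:2]-np.array([.6163,-.1548]))
def red(im,f,pj,un):
    u,v=pj(f,(.742,-.016,.024)); b,g,r=[im[...,i].astype(float) for i in range(3)]
    w=np.clip(r-np.maximum(b,g)-50,0,None); Y,X=np.mgrid[:400,:640]; w=w*(np.hypot(X-u,Y-v)<22)
    if w.sum()<1: return None
    c=(w*X).sum()/w.sum(),(w*Y).sum()/w.sum()
    ys=np.where(w.max(1)>30)[0]; xs=np.where(w.max(0)>30)[0]
    return c,(xs.min(),xs.max(),ys.min(),ys.max()),[C(un(f,*c,z)) for z in(.018,.024,.034)]
f=pickle.load(open("top.pkl","rb"));print("top",red(f["color"],f,w2px,px2w))
f=pickle.load(open("scene.pkl","rb"));print("scene",red(f["color"],f,w2px,px2w))
for n in("w1","w4"):
    f=pickle.load(open(n+".pkl","rb"));print(n,red(f["color"],f,ww2px,wpx2w))
t,s=pickle.load(open("ts5.pkl","rb"));print("scene5",red(s["color"],s,w2px,px2w))
p=px2w(s,225+(592-396)/6,213+152/6,.031);print("idx now",C(p))
for n,u,v in(("scene0 hnd",0,0),): pass
o=manip.get_obs();print("tcp",C(np.array(o["tcp_pos"])))
a=s["color"][218:258,225:275];a=cv2.resize(a,None,fx=12,fy=12,interpolation=cv2.INTER_CUBIC)
for x,col in((.150,(255,0,0)),(.155,(0,160,0)),(.160,(255,0,255))):
    for y0,y1,z in((-.089,-.118,.031),):
        P=[((np.array(w2px(s,(*(R@[x,y]+[.6163,-.1548]),z)))-[225,218]+.5)*12).astype(int) for y in(y0,y1)]
        cv2.line(a,tuple(int(i) for i in P[0]),tuple(int(i) for i in P[1]),col,1)
cv2.imwrite("pics/s5.png",a)
```

```text
top ((np.float64(341.4247619047619), np.float64(129.20444444444445)), (np.int64(340), np.int64(343), np.int64(126), np.int64(133)), [array([ 0.1574, -0.1112]), array([ 0.1574, -0.11  ]), array([ 0.1574, -0.1079])])
scene ((np.float64(253.5885730971384), np.float64(244.02988125365)), (np.int64(249), np.int64(259), np.int64(239), np.int64(249)), [array([ 0.151 , -0.1068]), array([ 0.1581, -0.1095]), array([ 0.1699, -0.114 ])])
w1 ((np.float64(490.18787805468185), np.float64(194.61232760706508)), (np.int64(483), np.int64(498), np.int64(185), np.int64(203)), [array([ 0.1606, -0.1136]), array([ 0.1582, -0.1104]), array([ 0.1541, -0.1049])])
w4 ((np.float64(373.93922624635604), np.float64(288.1527743465586)), (np.int64(368), np.int64(379), np.int64(278), np.int64(299)), [array([ 0.1596, -0.1141]), array([ 0.1584, -0.1104]), array([ 0.1564, -0.1042])])
scene5 ((np.float64(253.58435978229733), np.float64(244.01556383080302)), (np.int64(249), np.int64(259), np.int64(239), np.int64(249)), [array([ 0.151 , -0.1068]), array([ 0.1581, -0.1095]), array([ 0.1699, -0.114 ])])
idx now [ 0.1546 -0.0973]
tcp [ 0.1521 -0.0024]
```

View pics/s5.png

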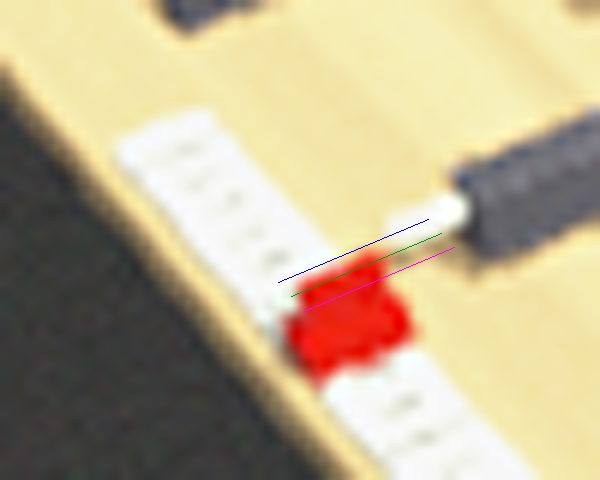

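In the picture the tongue is at (420,220), near the 150 mm line, and the marker's top is at (345,275), between 155 and 160. All views agree on a total pull of about 56 mm, so about 6.5 mm more is needed.

Request:
apply_moves --hand '[16,16,16,16,16,16,16,16]' --pt "0 0.02 0" --pt "0 0.035 0" --pt "0 0.035 0" --pt "0 0.035 0" --pt "0 0.035 0" --pt "0 0.035 0" --pt "0 0.035 0" --pt "0 0.035 0" --spin '[0,0,0,0,0,0,0,0]'

```text
clock: 14.0
tcp_pos: [0.642, 0.0019, 0.0685]
tool_rot: [[-0.988, 0.157, 0.002], [0.157, 0.988, -0.006], [-0.003, -0.005, -1.0]]
contact_force: [-3.9, -10.7, 7.3]
finger_gap: 0.0204
grip_force: 59.2
```

Run:
```python
from h import *
th=np.radians(81.57);R=np.array([[np.cos(th),-np.sin(th)],[np.sin(th),np.cos(th)]]);C=lambda p:R.T@(p[:2]-np.array([.6163,-.1548]))
s=cam("scene");f=wrist();print(C(np.array(f["o"]["tcp_pos"])))
a=cv2.resize(s["color"][218:258,225:275],None,fx=12,fy=12,interpolation=cv2.INTER_CUBIC)
for x,col in((.155,(0,160,0)),(.158,(255,0,255))):
    P=[((np.array(w2px(s,(*(R@[x,y]+[.6163,-.1548]),.031)))-[225,218]+.5)*12).astype(int) for y in(-.089,-.118)]
    cv2.line(a,tuple(map(int,P[0])),tuple(map(int,P[1])),col,1)
w=cv2.resize(f["color"][360:395,310:340],(180,480)[:2],interpolation=cv2.INTER_CUBIC)
t=s["color"][200:300,360:500];t=cv2.resize(t,(780,557))[:120]
cv2.imwrite("pics/p6.png",np.hstack([a,w]))
# knob in tray check: red pixels in scene
b,g,r=[s["color"][...,i].astype(int) for i in range(3)];m=(r-np.maximum(b,g)>80);m[:, :370]=0;ys,xs=np.where(m[:300,:510]);print(len(xs),xs.mean(),ys.mean(),px2w(s,xs.mean(),ys.mean(),.069))
```

```text
[ 0.15877573 -0.00241512]
246 435.4024390243902 225.4390243902439 [0.48543581 0.24976389 0.069     ]
```

View pics/p6.png

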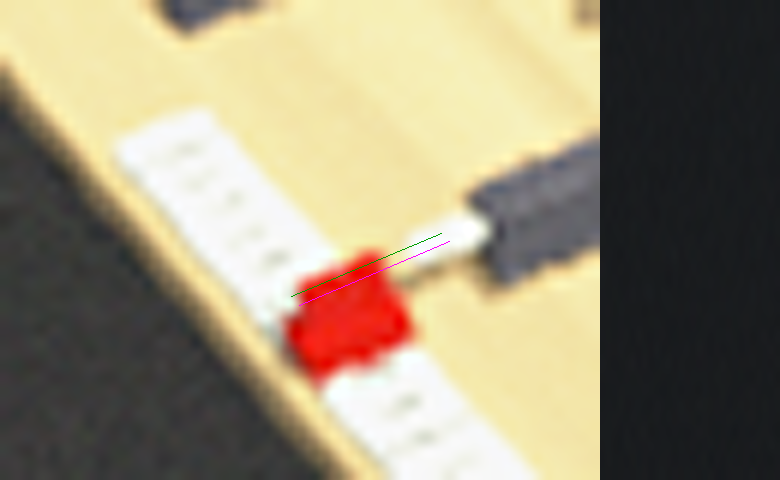

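The tongue, on a line from (480,230) to (390,262), now runs into the top of the marker at about (340,278), so it is level within a couple of mm. The rod is gripped at 59 N and still. The knob is in the tray at about (0.485, 0.250). Handing in.

```bash
python3 -c "
from cell import manip
print(manip.get_obs()['qvel']); print(manip.close_job())"
```

```text
[-0.00066984  0.00028139 -0.00051003 -0.00088469 -0.00071366 -0.00105999]
the job is handed in; nothing more can be done
None
```

I handed the job in with the large red knob lifted out and standing in the tray, and the handle gripped and held at the red marker, level to within about 2 mm by my camera estimate; the judge's verdict was not shown.

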